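# Find the nut key that fits the flow cell

## Task

Of the two flow cells on the bench, the one standing in the white drip tray is due for service. Find which of the three nut keys in the rack fits its hex nut, trying them on the nut as needed, and finish with the right key pushed fully home over the nut, upright and still held in the gripper: do not let go of it. The other two keys must be standing in the rack at the end, in any of its holes, and leave everything else on the bench where it is.

Things in the scene. Friction and masses are not known exactly. Their poses are not given: they have to be found in the camera images.
- key_1: Nut key 1, one of three alike above. Origin on its axis at the tube's open lower end, z up. From there: six-sided steel tube (hex socket) 24 mm; collar 60 mm wide, to 30 mm; grip bar to 68 mm, 24 mm thick (x), 54 mm long (y). 0.15-0.3 kg. Hex corners along +-y. The openings, 8 mm apart in size, are hidden in the rack; which is which is not told. Starts in the rack, y about along rack y.
- key_2: Nut key 2, one of three alike above. Origin on its axis at the tube's open lower end, z up. From there: six-sided steel tube (hex socket) 24 mm; collar 60 mm wide, to 30 mm; grip bar to 68 mm, 24 mm thick (x), 54 mm long (y). 0.15-0.3 kg. Hex corners along +-y. The openings, 8 mm apart in size, are hidden in the rack; which is which is not told. Starts in the rack, y about along rack y.
- key_3: Nut key 3, one of three alike above. Origin on its axis at the tube's open lower end, z up. From there: six-sided steel tube (hex socket) 24 mm; collar 60 mm wide, to 30 mm; grip bar to 68 mm, 24 mm thick (x), 54 mm long (y). 0.15-0.3 kg. Hex corners along +-y. The openings, 8 mm apart in size, are hidden in the rack; which is which is not told. Starts in the rack, y about along rack y.
- cell_1: Flow cell 1: fixed block 84 x 84 x 45 mm, origin centre of underside, z up. Round well in its top, floor at z 31 mm; in it a chamfered hex nut, top at 51 mm, corners along +-y. Nut and well of the two cells: 16 and 33 mm, 24 and 43 mm wide. The right key, yaw = cell yaw + n x 60 deg (+-8 deg, 2 mm play), drops to the well floor; too small stops 20 mm higher on the nut, too large 14 mm higher on the rim.
- cell_2: Flow cell 2: fixed block 84 x 84 x 45 mm, origin centre of underside, z up. Round well in its top, floor at z 31 mm; in it a chamfered hex nut, top at 51 mm, corners along +-y. Nut and well of the two cells: 16 and 33 mm, 24 and 43 mm wide. The right key, yaw = cell yaw + n x 60 deg (+-8 deg, 2 mm play), drops to the well floor; too small stops 20 mm higher on the nut, too large 14 mm higher on the rim.
- tray: White drip tray, 136 x 136 mm with a 12 mm high rim, fixed. Origin: centre of its underside. The cell to be serviced stands in its middle; the other cell stands 16 cm or more away, beside it.
- rack: Grey key rack, fixed block 80 mm (x) by 270 mm (y) by 29.5 mm high, with three square holes 52 x 52 mm, 23.5 mm deep, in a row along its y at -85, 0 and +85 mm. Origin: centre of its underside. A key standing in a hole has its origin 6 mm above the rack's origin and its collar just clear of the rack's top.
- bottle: Bystander: clear bottle with white cap, 52 mm across, 105 mm high; origin under its centre.
- plates: Bystander: stack of three well plates, 127 x 85 x 41 mm; origin under its centre.
- beaker: Bystander: glass beaker, 60 mm across, 75 mm high; origin under its centre.
- tip_box: Bystander: pipette tip box, 88 x 123 x 63 mm; origin under its centre.
- screwdriver: Bystander: screwdriver lying on the bench near the tray, along its x.
- mouse: Bystander: black computer mouse, 100 x 60 x 30 mm; origin under its centre.
There are look-alikes about, which are no part of the job. Leave any brown or red look-alike of the cell_1 alone.

How it is judged:
By the outcome, as a careful person would: the job done as asked, in the order asked, and still so for the second after the job is handed in, while the arm keeps its last pose, push and grip.
It also fails if it takes over 72 s, if anything falls off the work surface, if the arm or the gripper's body presses on something with over 40 N, if the wrist force passes 120 N, or if a joint passes its speed limit or range.

## Robot

A 6-joint arm with a two-finger parallel gripper is mounted at the origin on the work surface. World frame = base frame: x ahead of the robot, y to its left, z up, the work surface at z = 0. Lengths are in m, angles in rad, forces in N, time in s.
With the tool pointing down it reaches from about 0.35 to 0.975 m from the base axis. Payload 4.9 kg.
Tool frame: the origin (TCP) lies at the very end of the fingers, on their centre line; the grasp point (between the pads) lies 19 mm behind it; z points along the fingers, y is the line along which they close (so a half turn about z gives the same grasp; the last joint's range is limited). The gripper opens to 85 mm and grips with 20 to 120 N. Pads are 22 mm wide; open, the fingers measure 114 mm over their backs; the gripper's body (76 mm by 85 mm) begins 54 mm behind the grasp point. The pads swing forward as they close: fully open they stand 13 mm farther back than shut.
Start: joints at [-1.34, 0.053, 1.613, -0, 1.476, -0.119], TCP at [0.214, -0.587, 0.231] pointing down, gripper open.
Joint ranges: [-3.01, 3.01], [-1.01, 2.22], [0.06, 2.58], [-1.02, 4.17], [0.09, 2.62], [-3.14, 3.14]. Speed limits (rad/s): [2.57, 2.57, 3.14, 3.14, 3.14, 3.14].

## Interface

Orientations are given as a unit quaternion [w, x, y, z].
In Python, from plant import manip gives the robot as it stands.
- The arm moves only by the tool move_arm, never from a script. Its argument "plan" is a list that holds one entry, the list of rows, each a list of 7 numbers: the shift along the tool's x, y, z as a fraction of full scale, then the turn, a rotation vector about the tool's x, y, z as a fraction of full scale, then the closure, from 0 (fully open) to 1 (shut). In form: [[[dx, dy, dz, wx, wy, wz, fingers], ...]]. A call has exactly 10 rows; each row shifts and turns the commanded pose from where the row before left it, along the tool's axes as they then stand; what a row does not reach is not made up. Full scale, the value 1, is 0.12 m for a shift and 0.15 rad for a turn. A row lasts 1/8 s, in which the tool goes at most 62.5 mm and 10.7 degrees, less where a joint would pass 70% of its speed; a pose out of reach is approached as far as the arm can. A call with a number of a shift or a turn outside -1 to 1 is refused whole. A call with a gripper value outside its range is refused whole. The fingers move at their own pace and stop on an object; the grip force is fixed at half the most. Time passes only in rows, so rows that do not move let the fingers close, or fill a call up. It gives the time, the measured TCP pose, the force, the opening and the grip force at its end, in the units of the state.
- manip.state(): the state, without advancing time (a new reading comes with each control period).
- manip.grab_frame(name): name is "scene" or "top" or "wrist"; returns a dict with "pixels" (480x640x3 uint8, blue, green, red), "depth" (480x640 float32, m along the optical axis (not along the pixel's ray), 0 where there is no reading), "vfov" (degrees; the focal length in pixels is half the picture's height over the tangent of half this angle, whatever the lens; pixels are square), "cx", "cy" (the principal point, pixels), "view" (4x4, takes a point from world to camera coordinates). Camera axes: x right, y down, z forward; pixel columns grow to the right and rows downward; lengths in m; the calibration is good to about 2 mm. A picture is of the moment at which its call begins.
- manip.job_done(): hands the job in; it is judged then, once.
The state is a dict: "time": time; "joint_pos": joint angles; "joint_vel": joint speeds; "joint_efforts": joint torques, N m; "tool_pos": TCP position; "tool_rot": TCP orientation; "contact_force": force on the tool from outside, world axes, zero at the start; "ft_torque": the same for the moment, N m; "gripper_width": opening from 0.0 (shut) to 1.0 (fully open); "grasp_force": force on a finger pad.
Only numpy, scipy, OpenCV 4.12 (cv2) and the standard library are available. Lean on these libraries where they do the work, as an engineer would, in place of code of your own. Each camera call takes 0.05 s, during which the arm holds its last target. There are 200 camera calls.

## Working session

There is one attempt and no reset: what is moved stays moved. The work goes in short steps, Python scripts to look and compute and a tool call to move; the robot and the scene stay as the last step left them, time stands still between calls to the robot, and variables do not carry over. Pictures are saved under pics/ and viewed, at most 10 in all, crops included, and the job is handed in when it is done.

Besides the shell and the picture viewer there is one more tool, called after "Call:" as a command line: name --argument value ..., lists and objects as JSON in quotes. move_arm: Moves the arm, as the interface text tells. Its arguments: {"type":"object","properties":{"plan":{"type":"array"}},"required":["plan"]}

```bash
mkdir -p pics; ls; cat > h.py <<'E'
import numpy as np, cv2
from plant import manip
def grab(n):
    f=manip.grab_frame(n); h=f["pixels"].shape[0]
    f["f"]=h/2/np.tan(np.radians(f["vfov"])/2); f["T"]=np.linalg.inv(np.array(f["view"])); return f
def cloud(f):
    d=f["depth"]; v,u=np.mgrid[:d.shape[0],:d.shape[1]]
    p=np.stack([(u-f["cx"])/f["f"]*d,(v-f["cy"])/f["f"]*d,d],-1)
    w=p@f["T"][:3,:3].T+f["T"][:3,3]; w[d==0]=np.nan; return w
E
python3 - <<'E'
from h import *
for n in("scene","top"):
    f=grab(n); cv2.imwrite(f"pics/{n}0.png",f["pixels"]); np.save(f"{n}0.npy",cloud(f)); print(n,f["vfov"],f["T"].round(3))
print(manip.state())
E
```

```text
pics
scene 44.0451122835782 [[ 0.039  0.642 -0.766  1.612]
 [ 0.999 -0.008  0.044 -0.098]
 [ 0.022 -0.767 -0.642  0.975]
 [ 0.     0.     0.     1.   ]]
top 56.40856994436593 [[-0.023 -0.998  0.056  0.459]
 [-0.999  0.024  0.021 -0.042]
 [-0.022 -0.055 -0.998  1.233]
 [ 0.     0.     0.     1.   ]]
{'time': 0.1, 'joint_pos': array([-1.33999643e+00,  5.32868378e-02,  1.61416797e+00, -3.02218356e-05,
        1.47602106e+00, -1.18998534e-01]), 'joint_vel': array([-0.00044895, -0.00229229, -0.00207143, -0.00018424, -0.00021191,
        0.00040975]), 'joint_efforts': array([ 5.00975002e-04, -3.94895875e+01, -3.71365499e+01, -6.85678901e-05,
        3.89717243e-03,  3.40567203e-05]), 'tool_pos': array([ 0.21405359, -0.58658977,  0.23018172]), 'tool_rot': array([-9.39291948e-04,  9.84743393e-01,  1.74010236e-01, -6.76271031e-05]), 'contact_force': array([ 1.4167931 , -0.50569204, -0.28212374]), 'ft_torque': array([-0.02072638,  0.01718793, -0.03126839]), 'grasp_force': 0.0, 'gripper_width': 0.9982691490372206}
```

View pics/top0.png

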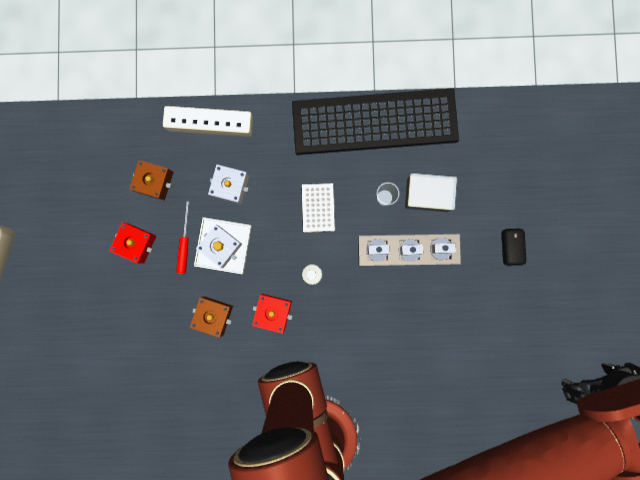

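View pics/scene0.png

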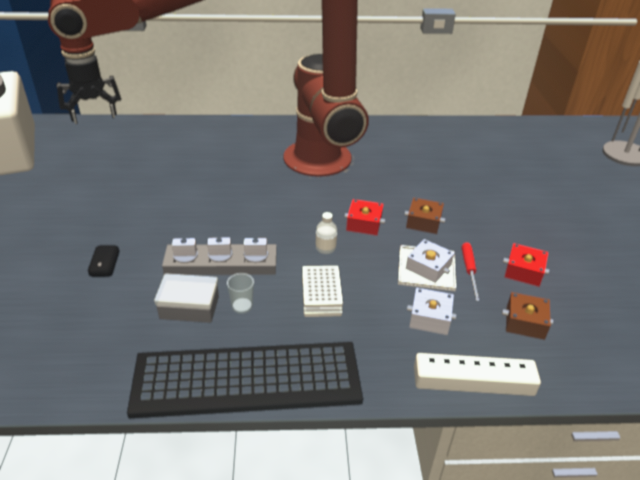

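The top view shows the white tray near (222,246) with a pale cell standing in it at (218,245). The other pale cell is at (228,183). The brown look-alikes are at (151,180) and (210,317), the red ones at (132,242) and (272,314). The rack is at (410,250), with keys at (378,250), (411,250) and (443,248). Only the cell at (218,245) fits the description, because it is pale and stands in the tray. I'll confirm with a crop and measure.

```bash
python3 - <<'E'
from h import *
im=cv2.imread("pics/top0.png"); C=np.load("top0.npy")
a=cv2.resize(im[155:285,160:290],(400,400),interpolation=cv2.INTER_CUBIC)
b=cv2.resize(im[185:285,350:480],(520,400),interpolation=cv2.INTER_CUBIC)[:,:400]
cv2.imwrite("pics/crop1.png",np.hstack([a,b]))
def reg(n,u0,u1,v0,v1,z0,z1):
    P=C[v0:v1,u0:u1].reshape(-1,3); P=P[(P[:,2]>z0)&(P[:,2]<z1)]
    r=cv2.minAreaRect((P[:,:2]*1000).astype(np.float32)); print(n,len(P),"med z",np.median(P[:,2]).round(4),"c",np.round(r[0],1),"size",np.round(r[1],1),"ang",round(r[2],1),"mean",P.mean(0).round(4))
reg("celltray",190,256,210,280,.035,.053)
reg("nut",208,230,236,256,.0535,.075)
reg("tray",190,256,210,280,.0045,.016)
reg("cell2",205,252,160,206,.035,.048)
reg("rack",352,468,225,272,.022,.032)
for n,u in(("kA",378),("kB",411),("kC",444)):
    reg(n+" bar",u-16,u+16,232,268,.060,.085); reg(n+" collar",u-16,u+16,232,268,.0335,.042)
reg("plates",295,340,175,240,.03,.06);reg("bottle",298,326,260,290,.08,.12);reg("beaker",372,402,178,210,.03,.1);reg("tip",403,460,168,214,.05,.08)
E
```

```text
celltray 907 med z 0.0454 c [521.9 254.2] size [85.1 84.7] ang 50.5 mean [0.5216 0.2535 0.0453]
nut 9 med z 0.0542 c [521.7 250.8] size [10.  16.6] ang 17.1 mean [0.5206 0.2522 0.0543]
tray 892 med z 0.007 c [528. 250.] size [181.7 191.6] ang 89.0 mean [0.5245 0.2428 0.008 ]
cell2 821 med z 0.0447 c [690.2 226.8] size [85.6 84.5] ang 73.7 mean [0.6897 0.2258 0.0444]
rack 1526 med z 0.029 c [ 499.9 -258.6] size [271.   80.1] ang 89.6 mean [ 0.4993 -0.2566  0.0288]
kA bar 202 med z 0.0736 c [ 501.3 -170.9] size [52.  23.7] ang 88.6 mean [ 0.5009 -0.1711  0.0735]
kA collar 179 med z 0.0359 c [ 498.7 -173.6] size [83.3 75. ] ang 88.6 mean [ 0.5007 -0.1701  0.0361]
kB bar 196 med z 0.0732 c [ 499.2 -258.1] size [53.8 23.4] ang 89.0 mean [ 0.4987 -0.2576  0.0731]
kB collar 180 med z 0.0362 c [ 499.3 -261.8] size [82.7 74.8] ang 88.7 mean [ 0.497  -0.2579  0.0362]
kC bar 203 med z 0.0733 c [ 500. -342.] size [55.5 23.2] ang 89.3 mean [ 0.5006 -0.34    0.073 ]
kC collar 188 med z 0.0362 c [ 497.2 -347.7] size [80.6 69.3] ang 88.7 mean [ 0.4986 -0.3408  0.0363]
plates 1483 med z 0.041 c [618.7 -16.2] size [127.1  84.9] ang 0.5 mean [ 0.6181 -0.0164  0.0411]
bottle 111 med z 0.1036 c [440.    3.4] size [30.  29.9] ang 54.9 mean [0.4402 0.0032 0.0973]
beaker 223 med z 0.0638 c [ 645.6 -198.4] size [57.5 57.9] ang 86.6 mean [ 0.6509 -0.2029  0.0603]
tip 1592 med z 0.0623 c [ 650.8 -318.3] size [124.   89.5] ang 83.6 mean [ 0.6497 -0.3166  0.0622]
```

View pics/crop1.png

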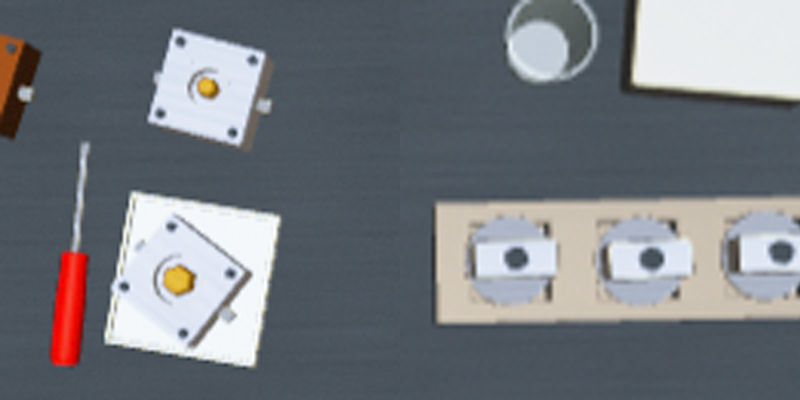

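The crop confirms it. The pale cell in the tray has its nut at crop (179,280) and a larger nut than the free cell at crop (207,87). The key bars show at crop (515,258), (650,258) and (780,252). All measured heights and sizes match the descriptions. I'll turn the tool, then look at the nut from near.

Call:
move_arm --plan '[[[0, 0, 0, 0, 0, -1, 0], [0, 0, 0, 0, 0, -1, 0], [0, 0, 0, 0, 0, -1, 0], [0, 0, 0, 0, 0, -1, 0], [0, 0, 0, 0, 0, -1, 0], [0, 0, 0, 0, 0, -1, 0], [0, 0, 0, 0, 0, -1, 0], [0, 0, 0, 0, 0, -1, 0], [0.4, 0.15, 0, 0, 0, -0.15, 0], [0.4, 0.15, 0, 0, 0, 0, 0]]]'

```text
time: 1.35
tool_pos: [0.2512, -0.4903, 0.2304]
tool_rot: [-0.001, 0.707, 0.707, 0.0]
contact_force: [0.8, -0.7, 0.2]
gripper_width: 1.003
grasp_force: 0.0
```

```bash
cat >> h.py <<'E'
from scipy.spatial.transform import Rotation as R
def tool():
    s=manip.state(); q=s["tool_rot"]; return s,R.from_quat(np.r_[q[1:],q[0]]).as_matrix()
def togo(p,yaw):
    "units to go: shifts in present tool axes, turn total (rotvec) to tool down with tool x at yaw deg"
    s,M=tool(); y=np.radians(yaw); x=np.array([np.cos(y),np.sin(y),0]); z=np.array([0,0,-1.])
    G=np.c_[x,np.cross(z,x),z]; d=np.array(p)-s["tool_pos"]
    print("t",round(s["time"],2),"pos",s["tool_pos"].round(4),"yaw",np.degrees(np.arctan2(M[1,0],M[0,0])).round(2),"F",np.round(s["contact_force"],1),"w",round(s["gripper_width"],3),"grasp",round(s["grasp_force"],1),"q",s["joint_pos"].round(2))
    print("shift now axes",(M.T@d/.12).round(3),"goal axes",(G.T@d/.12).round(3),"turn",(R.from_matrix(M.T@G).as_rotvec()/.15).round(3))
E
python3 - <<'E'
from h import *
togo([.46,.2,.25],90)
f=grab("wrist"); print((f["T"]).round(3),f["vfov"]); C=cloud(f); print(C[240,320],C[240,5],C[240,635],C[5,320],C[475,320])
E
```

```text
t 1.35 pos [ 0.2512 -0.4903  0.2304] yaw 90.03 F [ 0.8 -0.7  0.2] w 1.003 grasp 0.0 q [-1.23 -0.12  1.79  0.    1.48 -1.23]
shift now axes [ 5.752  1.743 -0.155] goal axes [ 5.752  1.74  -0.163] turn [-0.002 -0.01   0.003]
[[ 1.    -0.    -0.     0.25 ]
 [-0.    -0.954 -0.3   -0.414]
 [-0.     0.3   -0.954  0.373]
 [ 0.     0.     0.     1.   ]] 66.15337720712415
[ 0.25003108 -0.53835001 -0.00261855] [-0.08692915 -0.53787106 -0.00140964] [ 5.85812525e-01 -5.37623539e-01 -2.04255363e-04] [ 0.25012486 -0.31757454 -0.00128459] [ 0.25024932 -0.48027     0.31790004]
```

Call:
move_arm --plan '[[[0.2, 0.45, 0, 0, 0, 0, 0], [0.2, 0.45, 0, 0, 0, 0, 0], [0.2, 0.45, 0, 0, 0, 0, 0], [0.2, 0.45, 0, 0, 0, 0, 0], [0.3, 0.3, 0, 0, 0, 0, 0], [0.5, 0, 0, 0, 0, 0, 0], [0.5, 0, 0, 0, 0, 0, 0], [0.5, 0, 0, 0, 0, 0, 0], [0.5, 0, 0, 0, 0, 0, 0], [0.5, 0, 0, 0, 0, 0, 0]]]'

```text
time: 2.65
tool_pos: [0.5019, -0.0572, 0.2309]
tool_rot: [-0.0, 0.707, 0.708, -0.0]
contact_force: [0.7, -0.4, -0.1]
gripper_width: 1.001
grasp_force: 0.0
```

Call:
move_arm --plan '[[[0.5, 0, 0, 0, 0, 0, 0], [0.5, 0, 0, 0, 0, 0, 0], [0.5, 0, 0, 0, 0, 0, 0], [0.5, 0, 0, 0, 0, 0, 0], [0.3, 0, 0, 0, 0, 0, 0], [0, 0, 0, 0, 0, 0, 0], [0, 0, 0, 0, 0, 0, 0], [0, 0, 0, 0, 0, 0, 0], [0, 0, 0, 0, 0, 0, 0], [0, 0, 0, 0, 0, 0, 0]]]'

```text
time: 3.9
tool_pos: [0.5022, 0.2162, 0.2314]
tool_rot: [0.0, 0.707, 0.707, 0.0]
contact_force: [-0.1, -1.0, -1.3]
gripper_width: 1.004
grasp_force: 0.0
```

```bash
python3 - <<'E'
from h import *
togo([.5013,-.171,.2],90)
f=grab("wrist"); cv2.imwrite("pics/w1.png",f["pixels"]); C=cloud(f); np.save("w1.npy",C)
# rectified top-down view at nut-top height plane z: 0.3 mm/px around cell
def ortho(z,x0,y0,n=400,s=.0003):
    i=np.arange(n); X=x0+(i-n/2)*s; Y=y0-(i-n/2)*s
    gx,gy=np.meshgrid(X,Y); P=np.stack([gx,gy,np.full_like(gx,z),np.ones_like(gx)],-1)@np.array(f["view"]).T
    return cv2.remap(f["pixels"],(P[...,0]/P[...,2]*f["f"]+f["cx"]).astype(np.float32),(P[...,1]/P[...,2]*f["f"]+f["cy"]).astype(np.float32),cv2.INTER_CUBIC)
cv2.imwrite("pics/w1o.png",np.hstack([cv2.resize(f["pixels"],(400,300)),np.zeros((300,0,3),np.uint8)]) if 0 else ortho(.052,.522,.254))
P=C.reshape(-1,3);P=P[np.isfinite(P[:,0])]
P=P[np.hypot(P[:,0]-.522,P[:,1]-.254)<.075]
print(np.histogram(P[:,2],bins=np.arange(0,.07,.004)))
for a,b,r0 in((.042,.049,.08),(.0505,.058,.02)):
    Q=P[(P[:,2]>a)&(P[:,2]<b)&(np.hypot(P[:,0]-.522,P[:,1]-.254)<r0)]; r=cv2.minAreaRect((Q[:,:2]*1000).astype(np.float32)); print(len(Q),r,np.median(Q[:,2]),Q.mean(0))
E
```

```text
t 3.9 pos [0.5022 0.2162 0.2314] yaw 90.02 F [-0.1 -1.  -1.3] w 1.004 grasp 0.0 q [ 0.27 -0.13  1.79 -0.    1.48  0.27]
shift now axes [-3.227 -0.009  0.261] goal axes [-3.227 -0.008  0.262] turn [ 0.001 -0.     0.003]
(array([5289, 1443, 1127,  194,   26,  212,   16, 1023,   79,   58, 2170,
       5246,  511,    3,    0,    0,    0]), array([0.   , 0.004, 0.008, 0.012, 0.016, 0.02 , 0.024, 0.028, 0.032,
       0.036, 0.04 , 0.044, 0.048, 0.052, 0.056, 0.06 , 0.064, 0.068]))
7440 ((523.19384765625, 252.45367431640625), (84.07589721679688, 84.19857025146484), 50.630035400390625) 0.04444200277303831 [0.52313301 0.25449638 0.0445461 ]
189 ((522.9453735351562, 252.59527587890625), (18.9309139251709, 18.834030151367188), 7.075396537780762) 0.05091384918076952 [0.52270208 0.25245298 0.05099675]
```

View pics/w1o.png

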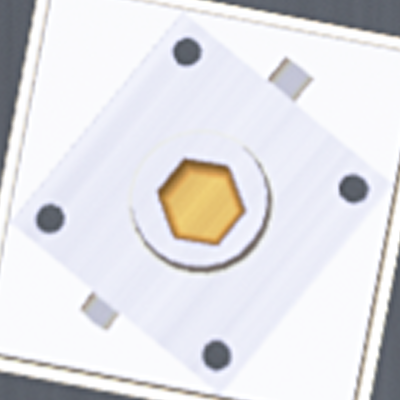

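The rectified wrist view (0.3 mm per px) shows the nut centred at (202,201), with corners at about 50.5° + 60°k, which matches the cell's edge angle. The nut is about 24 mm wide in a 43 mm well. The cell centre is (0.523,0.2525), so the tool x yaw for fitting is 110.6°. Next I'll go above the rack and measure the bars from near.

Call:
move_arm --plan '[[[-0.5, 0, 0, 0, 0, 0, 0], [-0.5, 0, 0, 0, 0, 0, 0], [-0.5, 0, 0, 0, 0, 0, 0], [-0.5, 0, 0, 0, 0, 0, 0], [-0.5, 0, 0, 0, 0, 0, 0], [-0.5, 0, 0, 0, 0, 0, 0], [-0.2, 0, 0, 0, 0, 0, 0], [0, 0, 0, 0, 0, 0, 0], [0, 0, 0, 0, 0, 0, 0], [0, 0, 0, 0, 0, 0, 0]]]'

```text
time: 5.2
tool_pos: [0.5027, -0.166, 0.2313]
tool_rot: [-0.0, 0.706, 0.708, 0.0]
contact_force: [-0.1, 0.4, -0.0]
gripper_width: 1.0
grasp_force: 0.0
```

```bash
cat >> h.py <<'E'
def bars(tag=None,xs=(-.171,-.256,-.341)):
    f=grab("wrist"); C=cloud(f); P=C.reshape(-1,3); P=P[np.isfinite(P[:,0])]
    if tag: cv2.imwrite(f"pics/{tag}.png",f["pixels"])
    for y in xs:
        Q=P[(abs(P[:,0]-.5)<.05)&(abs(P[:,1]-y)<.035)&(P[:,2]>.068)&(P[:,2]<.079)]
        if len(Q)>20: print("bar",y,len(Q),cv2.minAreaRect((Q[:,:2]*1000).astype(np.float32)),np.median(Q[:,2]).round(4))
E
python3 - <<'E'
from h import *
togo([.5013,-.171,.042],90)
bars()
E
```

```text
t 5.2 pos [ 0.5027 -0.166   0.2313] yaw 90.18 F [-0.1  0.4 -0. ] w 1.0 grasp 0.0 q [-0.46 -0.18  1.83  0.    1.49 -0.46]
shift now axes [-0.042 -0.012  1.578] goal axes [-0.042 -0.012  1.578] turn [ 0.    -0.001  0.021]
bar -0.171 1707 ((502.3156433105469, -173.26797485351562), (53.835975646972656, 23.53267478942871), 89.70954895019531) 0.0734
bar -0.256 1375 ((499.23828125, -260.0066223144531), (23.909624099731445, 54.66004180908203), 0.9825636744499207) 0.0734
bar -0.341 1138 ((501.2242126464844, -343.376953125), (23.581012725830078, 55.223060607910156), 0.5662096738815308) 0.0734
```

Call:
move_arm --plan '[[[-0.06, 0, 0.4, 0, 0, 0, 0.3], [0, 0, 0.4, 0, 0, 0, 0.3], [0, 0, 0.4, 0, 0, 0, 0.3], [0, 0, 0.2, 0, 0, 0, 0.3], [0, 0, 0.1, 0, 0, 0, 0.3], [0, 0, 0.07, 0, 0, 0, 0.3], [0, 0, 0, 0, 0, 0, 1], [0, 0, 0, 0, 0, 0, 1], [0, 0, 0, 0, 0, 0, 1], [0, 0, 0, 0, 0, 0, 1]]]'

```text
time: 6.5
tool_pos: [0.5035, -0.1747, 0.0442]
tool_rot: [0.001, 0.707, 0.708, 0.0]
contact_force: [-0.1, 0.0, 4.9]
gripper_width: 0.273
grasp_force: 59.7
```

Call:
move_arm --plan '[[[0, 0, 0, 0, 0, 0, 1], [0, 0, -0.1, 0, 0, 0, 1], [0, 0, -0.2, 0, 0, 0, 1], [0, 0, -0.4, 0, 0, 0, 1], [0, 0, -0.4, 0, 0, 0, 1], [0, 0, -0.4, 0, 0, 0, 1], [0, 0, -0.1, 0, 0, 0, 1], [0, 0, 0, 0, 0, 0, 1], [0, 0, 0, 0, 0, 0, 1], [0, 0, 0, 0, 0, 0, 1]]]'

```text
time: 7.75
tool_pos: [0.5016, -0.1738, 0.2323]
tool_rot: [-0.002, 0.707, 0.708, -0.001]
contact_force: [0.2, 0.5, -2.9]
gripper_width: 0.272
grasp_force: 59.3
```

```bash
cat >> h.py <<'E'
def tube(tag):
    "lifted key seen by the scene camera: width of points by height below TCP"
    s,_=tool(); t=s["tool_pos"]; f=grab("scene"); C=cloud(f); P=C.reshape(-1,3); P=P[np.isfinite(P[:,0])]
    p=np.array(f["view"])@np.r_[t,1]; u=int(p[0]/p[2]*f["f"]+f["cx"]); v=int(p[1]/p[2]*f["f"]+f["cy"])
    c=f["pixels"][max(0,v-70):v+70,max(0,u-90):u+90]; cv2.imwrite(f"pics/{tag}.png",cv2.resize(c,None,fx=4,fy=4,interpolation=cv2.INTER_CUBIC))
    print("tcp px",u,v)
    Q=P[np.hypot(*(P[:,:2]-t[:2]).T)<.045]
    for a in np.arange(-.05,.03,.004):
        K=Q[(Q[:,2]-t[2]>=a)&(Q[:,2]-t[2]<a+.004)]
        if len(K)>3: print("dz %.3f n %d y %.4f..%.4f w %.1f xmax %.4f"%(a,len(K),K[:,1].min()-t[1],K[:,1].max()-t[1],1e3*np.ptp(K[:,1]),K[:,0].max()-t[0]))
E
python3 - <<'E'
from h import *
togo([.5,-.17,.2],90); tube("tA")
E
```

```text
t 7.75 pos [ 0.5016 -0.1738  0.2323] yaw 90.09 F [ 0.2  0.5 -2.9] w 0.272 grasp 59.3 q [-0.47 -0.17  1.83 -0.    1.49 -0.48]
shift now axes [ 0.031 -0.012  0.269] goal axes [ 0.032 -0.013  0.269] turn [-0.026 -0.013  0.01 ]
tcp px 251 184
dz -0.042 n 15 y -0.0162..0.0240 w 40.3 xmax 0.0200
dz -0.038 n 30 y -0.0212..0.0242 w 45.4 xmax 0.0231
dz -0.034 n 28 y -0.0208..0.0243 w 45.1 xmax 0.0247
dz -0.030 n 24 y -0.0156..0.0245 w 40.1 xmax 0.0239
dz -0.026 n 24 y -0.0152..0.0181 w 33.3 xmax 0.0262
dz -0.018 n 20 y -0.0216..0.0291 w 50.7 xmax 0.0301
dz -0.014 n 88 y -0.0268..0.0317 w 58.5 xmax 0.0321
dz -0.010 n 69 y -0.0260..0.0297 w 55.7 xmax 0.0345
dz -0.006 n 26 y -0.0233..0.0276 w 51.0 xmax 0.0162
dz -0.002 n 26 y -0.0229..0.0277 w 50.6 xmax 0.0220
dz 0.002 n 30 y -0.0253..0.0279 w 53.2 xmax 0.0235
dz 0.006 n 42 y -0.0247..0.0280 w 52.7 xmax 0.0269
dz 0.010 n 39 y -0.0244..0.0281 w 52.5 xmax 0.0281
dz 0.014 n 38 y -0.0240..0.0283 w 52.3 xmax 0.0303
dz 0.018 n 40 y -0.0242..0.0261 w 50.3 xmax 0.0280
dz 0.022 n 36 y -0.0238..0.0285 w 52.3 xmax 0.0286
dz 0.026 n 84 y -0.0245..0.0286 w 53.2 xmax 0.0297
```

View pics/tA.png

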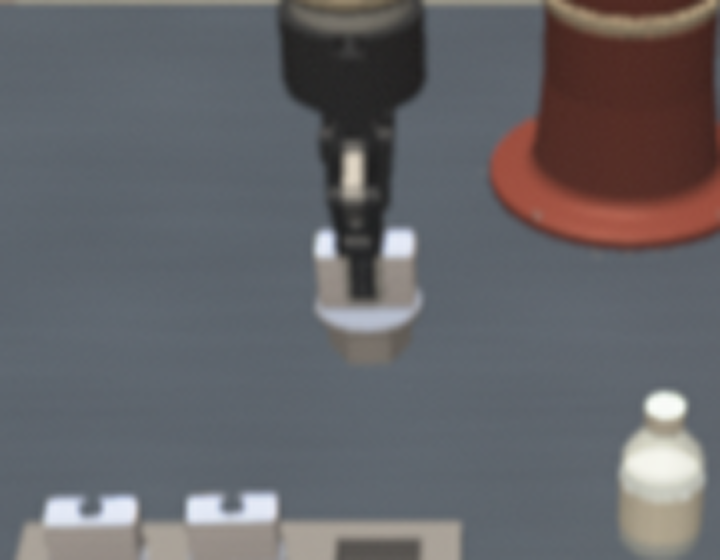

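The tA crop shows key A lifted. The tube spans columns 332–412 against the 54 mm bar at 315–417, so it is about 42–45 mm across corners. That fits the 43 mm well, so this is probably the right key, and I'll try it. I'm carrying it over and turning it.

Call:
move_arm --plan '[[[0.3, 0.02, 0, 0, 0, 0, 1], [0.45, 0.02, 0, 0, 0, 0, 1], [0.45, 0.02, 0, 0, 0, 0, 1], [0.45, 0.02, 0, 0, 0, 0, 1], [0.45, 0.02, 0, 0, 0, 0, 1], [0.45, 0.02, 0, 0, 0, 0, 1], [0.45, 0.02, 0, 0, 0, 0, 1], [0.35, 0.02, 0, 0, 0, 0, 1], [0.2, 0.02, 0, 0, 0, 0, 1], [0, 0, 0, 0, 0, -0.8, 1]]]'

```text
time: 9.05
tool_pos: [0.523, 0.2534, 0.2336]
tool_rot: [-0.001, 0.661, 0.751, -0.001]
contact_force: [0.8, -0.3, -2.0]
gripper_width: 0.266
grasp_force: 59.3
```

Call:
move_arm --plan '[[[0, 0, 0, 0, 0, -0.8, 1], [0, 0, 0.1, 0, 0, -0.8, 1], [0, 0, 0.2, 0, 0, 0, 1], [0, 0, 0.2, 0, 0, 0, 1], [0, 0, 0.2, 0, 0, 0, 1], [0, 0, 0.05, 0, 0, 0, 1], [0, 0, 0, 0, 0, 0, 1], [0, 0, 0, 0, 0, 0, 1], [0, 0, 0, 0, 0, 0, 1], [0, 0, 0, 0, 0, 0, 1]]]'

```text
time: 10.3
tool_pos: [0.524, 0.2518, 0.1457]
tool_rot: [0.0, 0.568, 0.823, 0.0]
contact_force: [-0.3, -0.1, -2.6]
gripper_width: 0.271
grasp_force: 59.2
```

```bash
cat >> h.py <<'E'
def held(tag):
    "held key and surroundings in the tool frame from the wrist camera"
    s,M=tool(); f=grab("wrist"); cv2.imwrite(f"pics/{tag}.png",f["pixels"]); C=cloud(f); np.save(tag+".npy",C)
    P=C.reshape(-1,3); P=P[np.isfinite(P[:,0])]; T=(P-s["tool_pos"])@M*1000
    Q=T[(abs(T[:,0])<40)&(abs(T[:,1])<11)&(T[:,2]<35)&(T[:,2]>-60)]
    for a in range(-45,28,3):
        K=Q[(Q[:,2]>=a)&(Q[:,2]<a+3)]
        if len(K)>3: print("z",a,len(K),"x %.1f..%.1f"%(K[:,0].min(),K[:,0].max()))
    Q=T[(abs(T[:,0])<40)&(abs(T[:,1])<40)&(T[:,2]<12)&(T[:,2]>3)]
    if len(Q)>3: print("collar xmax %.1f y %.1f..%.1f"%(Q[:,0].max(),Q[:,1].min(),Q[:,1].max()), np.median(Q[:,2]))
E
python3 - <<'E'
from h import *
togo([.5232,.2525,.11],110.6); held("wA")
E
```

```text
t 10.3 pos [0.524  0.2518 0.1457] yaw 110.71 F [-0.3 -0.1 -2.6] w 0.271 grasp 59.2 q [ 0.32  0.02  1.8  -0.    1.33 -0.04]
shift now axes [ 0.007 -0.004  0.297] goal axes [ 0.007 -0.004  0.297] turn [0.008 0.    0.013]
z -39 51 x -10.1..11.6
z -36 60 x -11.1..11.8
z -33 1817 x -22.0..27.1
z -30 6180 x -25.0..28.8
z -27 291 x -23.1..28.9
z -24 201 x 26.0..29.0
z -21 197 x 26.3..28.9
z -18 167 x 26.2..29.0
z -15 161 x 26.6..29.2
z -12 157 x 25.9..28.9
z -9 154 x 26.4..29.0
z -6 132 x 25.7..29.0
z -3 130 x 25.9..28.8
z 0 119 x 26.7..28.9
z 3 113 x 25.9..28.8
z 6 207 x 25.9..31.4
z 9 251 x 26.6..31.5
z 12 39 x 28.4..31.4
collar xmax 31.5 y -30.5..28.7 8.83906402044913
```

View pics/wA.png

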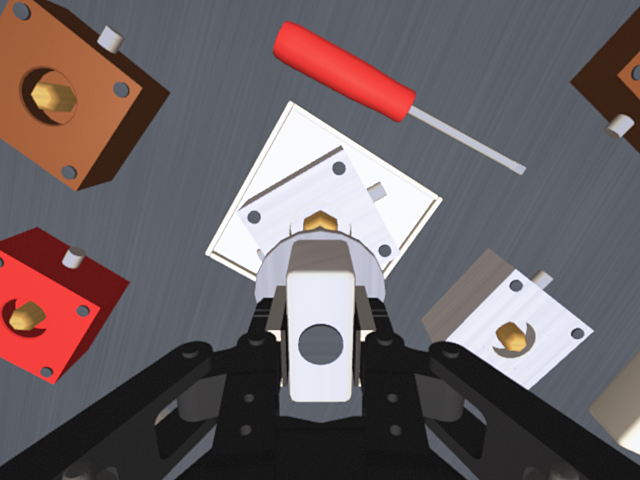

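The wrist view shows the key upright in the fingers, with its bar top at (320,320), above the tray cell's nut at (320,222). The key axis sits about 1.6 mm forward of the TCP, so I'll correct for that and lower it.

Call:
move_arm --plan '[[[-0.007, 0, 0.1, 0, 0, 0, 1], [0, 0, 0.15, 0, 0, 0, 1], [0, 0, 0.12, 0, 0, 0, 1], [0, 0, 0.05, 0, 0, 0, 1], [0, 0, 0.03, 0, 0, 0, 1], [0, 0, 0.02, 0, 0, 0, 1], [0, 0, 0.02, 0, 0, 0, 1], [0, 0, 0, 0, 0, 0, 1], [0, 0, 0, 0, 0, 0, 1], [0, 0, 0, 0, 0, 0, 1]]]'

```text
time: 11.6
tool_pos: [0.524, 0.251, 0.0863]
tool_rot: [0.0, 0.568, 0.823, 0.0]
contact_force: [-0.2, 0.3, -2.5]
gripper_width: 0.268
grasp_force: 59.2
```

Call:
move_arm --plan '[[[0, 0, 0.015, 0, 0, 0, 1], [0, 0, 0.015, 0, 0, 0, 1], [0, 0, 0.015, 0, 0, 0, 1], [0, 0, 0.01, 0, 0, 0, 1], [0, 0, 0.01, 0, 0, 0, 1], [0, 0, 0, 0, 0, 0, 1], [0, 0, 0, 0, 0, 0, 1], [0, 0, 0, 0, 0, 0, 1], [0, 0, 0, 0, 0, 0, 1], [0, 0, 0, 0, 0, 0, 1]]]'

```text
time: 12.85
tool_pos: [0.5244, 0.2512, 0.0828]
tool_rot: [-0.0, 0.568, 0.823, -0.0]
contact_force: [-9.4, -3.6, 19.5]
gripper_width: 0.268
grasp_force: 62.5
```

Call:
move_arm --plan '[[[0, -0.005, 0, 0, 0, 0, 1], [0, -0.005, 0, 0, 0, 0, 1], [0, -0.003, 0, 0, 0, 0, 1], [0, 0, 0, 0, 0, 0, 1], [0, 0, 0, 0, 0, 0, 1], [0, 0, 0, 0, 0, 0, 1], [0, 0, 0, 0, 0, 0, 1], [0, 0, 0, 0, 0, 0, 1], [0, 0, 0, 0, 0, 0, 1], [0, 0, 0, 0, 0, 0, 1]]]'

```text
time: 14.1
tool_pos: [0.5241, 0.2511, 0.0829]
tool_rot: [0.001, 0.568, 0.823, 0.001]
contact_force: [-6.5, -2.9, 16.7]
gripper_width: 0.27
grasp_force: 61.9
```

```bash
python3 - <<'E'
from h import *
togo([.5238,.251,.17],110.6)
np.set_printoptions(suppress=True)
print(manip.state()["ft_torque"])
E
```

```text
t 14.1 pos [0.5241 0.2511 0.0829] yaw 110.72 F [-6.5 -2.9 16.7] w 0.27 grasp 61.9 q [ 0.32  0.09  1.84 -0.    1.22 -0.04]
shift now axes [ 0.    -0.001 -0.726] goal axes [ 0.    -0.003 -0.726] turn [0.02  0.001 0.014]
[-0.46249991  1.29184352  0.02066973]
```

Call:
move_arm --plan '[[[0.015, 0, 0, 0, 0, 0, 1], [0.01, 0, 0, 0, 0, 0, 1], [0, 0.015, 0, 0, 0, 0, 1], [0, 0.015, 0, 0, 0, 0, 1], [-0.025, 0, 0, 0, 0, 0, 1], [-0.025, 0, 0, 0, 0, 0, 1], [0, -0.015, 0, 0, 0, 0, 1], [0, -0.015, 0, 0, 0, 0, 1], [0.025, 0.01, 0, 0, 0, 0, 1], [0, 0, 0, 0, 0, 0, 1]]]'

```text
time: 15.35
tool_pos: [0.5261, 0.2517, 0.083]
tool_rot: [0.002, 0.568, 0.823, 0.002]
contact_force: [-4.1, -1.6, 15.2]
gripper_width: 0.273
grasp_force: 61.5
```

It slides on the rim without dropping, 14 mm above the seat, so key A is too large. I'll take it back to its hole.

Call:
move_arm --plan '[[[0, 0, -0.2, 0, 0, 0, 1], [0, 0, -0.35, 0, 0, 0, 1], [0, 0, -0.45, 0, 0, 0.8, 1], [0, 0, 0, 0, 0, 0.8, 1], [0, 0, 0, 0, 0, 0.8, 1], [-0.4, 0, 0, 0, 0, 0, 1], [-0.5, 0, 0, 0, 0, 0, 1], [-0.5, 0, 0, 0, 0, 0, 1], [-0.5, 0, 0, 0, 0, 0, 1], [-0.5, 0, 0, 0, 0, 0, 1]]]'

```text
time: 16.6
tool_pos: [0.5237, -0.039, 0.1982]
tool_rot: [0.0, 0.706, 0.708, 0.0]
contact_force: [0.7, -0.5, -2.3]
gripper_width: 0.277
grasp_force: 59.4
```

Call:
move_arm --plan '[[[-0.5, -0.1, 0, 0, 0, 0, 1], [-0.4, -0.08, 0, 0, 0, 0, 1], [-0.2, 0, 0, 0, 0, 0, 1], [0, 0, 0, 0, 0, 0, 1], [0, 0, 0, 0, 0, 0, 1], [0, 0, 0, 0, 0, 0, 1], [0, 0, 0, 0, 0, 0, 1], [0, 0, 0, 0, 0, 0, 1], [0, 0, 0, 0, 0, 0, 1], [0, 0, 0, 0, 0, 0, 1]]]'

```text
time: 17.85
tool_pos: [0.5026, -0.1692, 0.1983]
tool_rot: [-0.0, 0.707, 0.708, 0.0]
contact_force: [0.7, -0.0, -2.1]
gripper_width: 0.268
grasp_force: 59.3
```

```bash
python3 - <<'E'
from h import *
togo([.5025,-.1745,.085],90); held("wA2")
E
```

```text
t 17.85 pos [ 0.5026 -0.1692  0.1983] yaw 90.09 F [ 0.7 -0.  -2.1] w 0.268 grasp 59.3 q [-0.47 -0.15  1.87  0.    1.43 -0.47]
shift now axes [-0.044 -0.001  0.944] goal axes [-0.044 -0.001  0.944] turn [-0.   -0.    0.01]
z -39 60 x -10.8..11.7
z -36 57 x -10.8..11.2
z -33 1922 x -22.8..26.7
z -30 6084 x -25.7..28.7
z -27 300 x -22.7..28.7
z -24 192 x 25.5..28.5
z -21 189 x 25.4..28.6
z -18 177 x 26.0..28.7
z -15 169 x 25.4..28.6
z -12 142 x 25.6..28.6
z -9 148 x 25.6..28.6
z -6 138 x 25.5..28.5
z -3 127 x 25.9..28.6
z 0 124 x 25.3..28.5
z 3 108 x 25.4..28.5
z 6 228 x 25.6..30.7
z 9 233 x 26.4..31.2
z 12 34 x 28.5..30.9
collar xmax 31.2 y -30.6..28.7 8.778795980773147
```

Call:
move_arm --plan '[[[-0.045, 0, 0.2, 0, 0, 0, 1], [0, 0, 0.35, 0, 0, 0, 1], [0, 0, 0.3, 0, 0, 0, 1], [0, 0, 0.15, 0, 0, 0, 1], [0, 0, 0.1, 0, 0, 0, 1], [0, 0, 0.1, 0, 0, 0, 1], [0, 0, 0.07, 0, 0, 0, 1], [0, 0, 0, 0, 0, 0, 1], [0, 0, 0, 0, 0, 0, 1], [0, 0, 0, 0, 0, 0, 1]]]'

```text
time: 19.15
tool_pos: [0.5031, -0.1749, 0.0466]
tool_rot: [0.001, 0.707, 0.708, 0.0]
contact_force: [-0.4, -0.0, -1.8]
gripper_width: 0.275
grasp_force: 59.4
```

Call:
move_arm --plan '[[[0, 0, 0.018, 0, 0, 0, 1], [0, 0, 0, 0, 0, 0, 1], [0, 0, 0, 0, 0, 0, 0.3], [0, 0, 0, 0, 0, 0, 0.3], [0, 0, 0, 0, 0, 0, 0.3], [0, 0, -0.2, 0, 0, 0, 0.3], [0, 0, -0.45, 0, 0, 0, 0.3], [0, 0, -0.45, 0, 0, 0, 0.3], [-0.35, -0.02, 0, 0, 0, 0, 0.3], [-0.35, -0.01, 0, 0, 0, 0, 0.3]]]'

```text
time: 20.4
tool_pos: [0.4997, -0.2596, 0.1774]
tool_rot: [0.001, 0.706, 0.708, 0.0]
contact_force: [0.4, -0.3, -0.7]
gripper_width: 0.701
grasp_force: 0.0
```

Call:
move_arm --plan '[[[0, 0, 0, 0, 0, 0, 0.3], [0, 0, 0, 0, 0, 0, 0.3], [0, 0, 0, 0, 0, 0, 0.3], [0, 0, 0, 0, 0, 0, 0.3], [0, 0, 0, 0, 0, 0, 0.3], [0, 0, 0, 0, 0, 0, 0.3], [0, 0, 0, 0, 0, 0, 0.3], [0, 0, 0, 0, 0, 0, 0.3], [0, 0, 0, 0, 0, 0, 0.3], [0, 0, 0, 0, 0, 0, 0.3]]]'

```text
time: 21.65
tool_pos: [0.4991, -0.2587, 0.1757]
tool_rot: [-0.0, 0.707, 0.708, -0.0]
contact_force: [-0.2, 0.5, -0.4]
gripper_width: 0.699
grasp_force: 0.0
```

```bash
python3 - <<'E'
from h import *
togo([.4992,-.260,.0443],90); bars()
E
```

```text
t 21.65 pos [ 0.4991 -0.2587  0.1757] yaw 90.08 F [-0.2  0.5 -0.4] w 0.699 grasp 0.0 q [-0.61 -0.06  1.82 -0.    1.38 -0.61]
shift now axes [-1.100e-02  1.000e-03  1.095e+00] goal axes [-1.100e-02  1.000e-03  1.095e+00] turn [-0.   -0.    0.01]
bar -0.171 3365 ((502.30889892578125, -173.60354614257812), (53.20112228393555, 23.835058212280273), 89.51385498046875) 0.0734
bar -0.256 2489 ((499.3284912109375, -260.08673095703125), (24.07285499572754, 53.78187942504883), 1.9928635358810425) 0.0734
bar -0.341 1924 ((501.1422119140625, -343.46978759765625), (23.37670135498047, 54.53105163574219), 0.7339063882827759) 0.0734
```

Call:
move_arm --plan '[[[-0.01, 0, 0.3, 0, 0, 0, 0.3], [0, 0, 0.4, 0, 0, 0, 0.3], [0, 0, 0.25, 0, 0, 0, 0.3], [0, 0, 0.1, 0, 0, 0, 0.3], [0, 0, 0.04, 0, 0, 0, 0.3], [0, 0, 0, 0, 0, 0, 0.3], [0, 0, 0, 0, 0, 0, 1], [0, 0, 0, 0, 0, 0, 1], [0, 0, 0, 0, 0, 0, 1], [0, 0, 0, 0, 0, 0, 1]]]'

```text
time: 22.95
tool_pos: [0.5, -0.2604, 0.0462]
tool_rot: [0.001, 0.707, 0.708, 0.0]
contact_force: [0.7, 0.4, 5.7]
gripper_width: 0.268
grasp_force: 59.4
```

Call:
move_arm --plan '[[[0, 0, 0, 0, 0, 0, 1], [0, 0, -0.1, 0, 0, 0, 1], [0, 0, -0.2, 0, 0, 0, 1], [0, 0, -0.4, 0, 0, 0, 1], [0, 0, -0.4, 0, 0, 0, 1], [0, 0, -0.4, 0, 0, 0, 1], [0, 0, -0.1, 0, 0, 0, 1], [0, 0, 0, 0, 0, 0, 1], [0, 0, 0, 0, 0, 0, 1], [0, 0, 0, 0, 0, 0, 1]]]'

```text
time: 24.2
tool_pos: [0.4981, -0.2592, 0.2341]
tool_rot: [-0.002, 0.707, 0.708, -0.0]
contact_force: [0.5, 0.4, -3.3]
gripper_width: 0.271
grasp_force: 58.9
```

```bash
python3 - <<'E'
from h import *
togo([.5238,.251,.2],90); tube("tB")
E
```

```text
t 24.2 pos [ 0.4981 -0.2592  0.2341] yaw 90.08 F [ 0.5  0.4 -3.3] w 0.271 grasp 58.9 q [-0.61 -0.1   1.76  0.    1.49 -0.61]
shift now axes [4.25  0.221 0.295] goal axes [4.251 0.214 0.284] turn [-0.025 -0.018  0.009]
tcp px 213 183
dz -0.046 n 5 y -0.0132..0.0139 w 27.1 xmax 0.0116
dz -0.042 n 15 y -0.0097..0.0141 w 23.8 xmax 0.0140
dz -0.038 n 17 y -0.0124..0.0129 w 25.3 xmax 0.0166
dz -0.034 n 14 y -0.0065..0.0090 w 15.6 xmax 0.0166
dz -0.030 n 4 y 0.0005..0.0114 w 10.8 xmax 0.0181
dz -0.022 n 4 y -0.0280..0.0236 w 51.6 xmax 0.0268
dz -0.018 n 41 y -0.0281..0.0299 w 58.0 xmax 0.0321
dz -0.014 n 109 y -0.0275..0.0295 w 57.0 xmax 0.0342
dz -0.010 n 42 y -0.0220..0.0278 w 49.8 xmax 0.0348
dz -0.006 n 30 y -0.0266..0.0266 w 53.2 xmax 0.0190
dz -0.002 n 26 y -0.0237..0.0272 w 50.9 xmax 0.0207
dz 0.002 n 33 y -0.0252..0.0271 w 52.4 xmax 0.0228
dz 0.006 n 42 y -0.0251..0.0278 w 52.9 xmax 0.0258
dz 0.010 n 32 y -0.0245..0.0277 w 52.2 xmax 0.0282
dz 0.014 n 37 y -0.0263..0.0277 w 54.0 xmax 0.0289
dz 0.018 n 42 y -0.0263..0.0270 w 53.3 xmax 0.0291
dz 0.022 n 65 y -0.0270..0.0272 w 54.2 xmax 0.0286
dz 0.026 n 57 y -0.0252..0.0246 w 49.8 xmax 0.0312
```

View pics/tB.png

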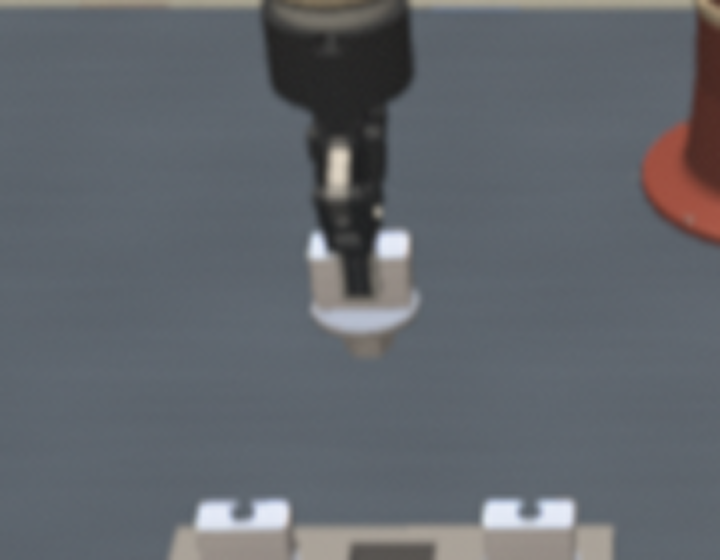

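Key B's tube is only about 27 mm across (crop columns 348–390), against about 45 mm for key A, so B is the small key and C must be the 24 mm one. B goes straight back.

Call:
move_arm --plan '[[[0, 0.01, 0.2, 0, 0, 0, 1], [0, 0, 0.4, 0, 0, 0, 1], [0, 0, 0.4, 0, 0, 0, 1], [0, 0, 0.3, 0, 0, 0, 1], [0, 0, 0.15, 0, 0, 0, 1], [0, 0, 0.08, 0, 0, 0, 1], [0, 0, 0.03, 0, 0, 0, 1], [0, 0, 0, 0, 0, 0, 1], [0, 0, 0, 0, 0, 0, 1], [0, 0, 0, 0, 0, 0, 1]]]'

```text
time: 25.5
tool_pos: [0.5008, -0.2601, 0.0506]
tool_rot: [0.001, 0.707, 0.708, 0.0]
contact_force: [1.0, 0.6, -2.4]
gripper_width: 0.267
grasp_force: 58.8
```

Call:
move_arm --plan '[[[0, 0, 0.03, 0, 0, 0, 1], [0, 0, 0.015, 0, 0, 0, 1], [0, 0, 0, 0, 0, 0, 1], [0, 0, 0, 0, 0, 0, 0.3], [0, 0, 0, 0, 0, 0, 0.3], [0, 0, 0, 0, 0, 0, 0.3], [0, 0, -0.2, 0, 0, 0, 0.3], [0, 0, -0.45, 0, 0, 0, 0.3], [0, 0, -0.45, 0, 0, 0, 0.3], [-0.35, 0.005, 0, 0, 0, 0, 0.3]]]'

```text
time: 26.75
tool_pos: [0.5042, -0.3027, 0.1832]
tool_rot: [0.006, 0.705, 0.709, 0.001]
contact_force: [1.0, -1.0, 0.6]
gripper_width: 0.7
grasp_force: 0.0
```

Call:
move_arm --plan '[[[-0.35, 0.005, 0, 0, 0, 0, 0.3], [0, 0, 0, 0, 0, 0, 0.3], [0, 0, 0, 0, 0, 0, 0.3], [0, 0, 0, 0, 0, 0, 0.3], [0, 0, 0, 0, 0, 0, 0.3], [0, 0, 0, 0, 0, 0, 0.3], [0, 0, 0, 0, 0, 0, 0.3], [0, 0, 0, 0, 0, 0, 0.3], [0, 0, 0, 0, 0, 0, 0.3], [0, 0, 0, 0, 0, 0, 0.3]]]'

```text
time: 28.0
tool_pos: [0.5017, -0.3439, 0.1764]
tool_rot: [-0.0, 0.707, 0.708, 0.0]
contact_force: [0.7, -0.0, 0.1]
gripper_width: 0.7
grasp_force: 0.0
```

```bash
python3 - <<'E'
from h import *
togo([.5012,-.3435,.0443],90); bars()
E
```

```text
t 28.0 pos [ 0.5017 -0.3439  0.1764] yaw 90.08 F [ 0.7 -0.   0.1] w 0.7 grasp 0.0 q [-0.72  0.05  1.71  0.    1.38 -0.72]
shift now axes [ 0.003 -0.004  1.1  ] goal axes [ 0.003 -0.004  1.1  ] turn [ 0.    -0.     0.009]
bar -0.171 36 ((502.3123779296875, -200.8182373046875), (18.94708824157715, 0.6286513805389404), 0.45984551310539246) 0.069
bar -0.256 3359 ((500.13104248046875, -260.57891845703125), (23.913373947143555, 53.860050201416016), 0.7632004022598267) 0.0733
bar -0.341 2500 ((501.42559814453125, -343.447265625), (23.884618759155273, 53.287628173828125), 0.8814430236816406) 0.0734
```

B is seated again at 73.3 mm. Now I'll grasp C.

Call:
move_arm --plan '[[[0, 0, 0.3, 0, 0, 0, 0.3], [0, 0, 0.4, 0, 0, 0, 0.3], [0, 0, 0.25, 0, 0, 0, 0.3], [0, 0, 0.1, 0, 0, 0, 0.3], [0, 0, 0.05, 0, 0, 0, 0.3], [0, 0, 0, 0, 0, 0, 0.3], [0, 0, 0, 0, 0, 0, 1], [0, 0, 0, 0, 0, 0, 1], [0, 0, 0, 0, 0, 0, 1], [0, 0, 0, 0, 0, 0, 1]]]'

```text
time: 29.3
tool_pos: [0.5024, -0.3445, 0.0457]
tool_rot: [0.001, 0.707, 0.708, 0.0]
contact_force: [0.0, 0.3, 5.3]
gripper_width: 0.272
grasp_force: 60.0
```

Call:
move_arm --plan '[[[0, 0, 0, 0, 0, 0, 1], [0, 0, -0.1, 0, 0, 0, 1], [0, 0, -0.2, 0, 0, 0, 1], [0, 0, -0.4, 0, 0, 0, 1], [0, 0, -0.4, 0, 0, 0, 1], [0, 0, -0.4, 0, 0, 0, 1], [0, 0, -0.1, 0, 0, 0, 1], [0, 0, 0, 0, 0, 0, 1], [0, 0, 0, 0, 0, 0, 1], [0, 0, 0, 0, 0, 0, 1]]]'

```text
time: 30.55
tool_pos: [0.5007, -0.343, 0.2333]
tool_rot: [-0.002, 0.707, 0.708, -0.0]
contact_force: [-0.1, 0.2, -3.1]
gripper_width: 0.272
grasp_force: 59.2
```

```bash
python3 - <<'E'
from h import *
togo([.5238,.251,.234],90); tube("tC")
E
```

```text
t 30.55 pos [ 0.5007 -0.343   0.2333] yaw 90.08 F [-0.1  0.2 -3.1] w 0.272 grasp 59.2 q [-0.72  0.01  1.65 -0.    1.48 -0.72]
shift now axes [4.95  0.2   0.009] goal axes [ 4.95   0.192 -0.006] turn [-0.024 -0.021  0.01 ]
tcp px 175 184
dz -0.046 n 5 y -0.0135..0.0117 w 25.1 xmax 0.0156
dz -0.042 n 19 y -0.0102..0.0178 w 28.0 xmax 0.0196
dz -0.038 n 23 y -0.0185..0.0205 w 39.0 xmax 0.0208
dz -0.034 n 25 y -0.0113..0.0188 w 30.1 xmax 0.0200
dz -0.030 n 19 y -0.0101..0.0196 w 29.7 xmax 0.0189
dz -0.018 n 34 y -0.0273..0.0302 w 57.4 xmax 0.0316
dz -0.014 n 109 y -0.0276..0.0305 w 58.2 xmax 0.0338
dz -0.010 n 50 y -0.0232..0.0295 w 52.7 xmax 0.0315
dz -0.006 n 27 y -0.0246..0.0280 w 52.6 xmax 0.0167
dz -0.002 n 33 y -0.0251..0.0278 w 52.9 xmax 0.0197
dz 0.002 n 35 y -0.0273..0.0274 w 54.7 xmax 0.0229
dz 0.006 n 32 y -0.0215..0.0282 w 49.7 xmax 0.0282
dz 0.010 n 47 y -0.0252..0.0278 w 53.1 xmax 0.0272
dz 0.014 n 38 y -0.0249..0.0281 w 52.9 xmax 0.0285
dz 0.018 n 38 y -0.0242..0.0281 w 52.3 xmax 0.0277
dz 0.022 n 64 y -0.0258..0.0279 w 53.7 xmax 0.0265
dz 0.026 n 56 y -0.0249..0.0278 w 52.7 xmax 0.0294
```

Key C's tube is in between (about 37 mm), as expected. I'm carrying it to the cell.

Call:
move_arm --plan '[[[0.3, 0.02, 0, 0, 0, 0, 1], [0.5, 0.02, 0, 0, 0, 0, 1], [0.5, 0.02, 0, 0, 0, 0, 1], [0.5, 0.02, 0, 0, 0, 0, 1], [0.5, 0.02, 0, 0, 0, 0, 1], [0.5, 0.02, 0, 0, 0, 0, 1], [0.5, 0.02, 0, 0, 0, 0, 1], [0.5, 0.02, 0, 0, 0, 0, 1], [0.5, 0.02, 0, 0, 0, 0, 1], [0.4, 0.01, 0, 0, 0, 0, 1]]]'

```text
time: 31.85
tool_pos: [0.523, 0.2225, 0.2355]
tool_rot: [-0.0, 0.706, 0.708, -0.0]
contact_force: [0.5, -0.3, -3.6]
gripper_width: 0.268
grasp_force: 59.2
```

Call:
move_arm --plan '[[[0.25, 0, 0, 0, 0, 0, 1], [0, 0, 0.1, 0, 0, -0.8, 1], [0, 0, 0.2, 0, 0, -0.8, 1], [0, 0, 0.2, 0, 0, -0.8, 1], [0, 0, 0.2, 0, 0, 0, 1], [0, 0, 0.1, 0, 0, 0, 1], [0, 0, 0, 0, 0, 0, 1], [0, 0, 0, 0, 0, 0, 1], [0, 0, 0, 0, 0, 0, 1], [0, 0, 0, 0, 0, 0, 1]]]'

```text
time: 33.1
tool_pos: [0.524, 0.2504, 0.1413]
tool_rot: [0.0, 0.568, 0.823, 0.001]
contact_force: [-0.0, -0.2, -3.0]
gripper_width: 0.269
grasp_force: 59.0
```

```bash
python3 - <<'E'
from h import *
togo([.5232,.2525,.1],110.6); held("wC")
E
```

```text
t 33.1 pos [0.524  0.2504 0.1413] yaw 110.72 F [-0.  -0.2 -3. ] w 0.269 grasp 59.0 q [ 0.32  0.02  1.8   0.    1.32 -0.04]
shift now axes [ 0.019 -0.001  0.344] goal axes [ 0.019 -0.     0.344] turn [0.01  0.    0.013]
z -39 58 x -10.1..10.8
z -36 53 x -10.2..11.9
z -33 151 x -10.8..11.3
z -30 6494 x -25.2..27.5
z -27 1361 x -26.5..28.1
z -24 207 x 25.3..28.0
z -21 187 x 25.0..28.0
z -18 178 x 24.6..28.0
z -15 165 x 25.5..28.0
z -12 167 x 24.7..28.0
z -9 134 x 25.0..28.1
z -6 144 x 24.7..28.1
z -3 130 x 24.6..28.0
z 0 120 x 26.4..28.0
z 3 123 x 24.8..28.0
z 6 54 x 25.7..27.7
z 9 391 x 24.9..30.5
z 12 85 x 27.8..30.8
z 15 7 x 28.9..29.9
collar xmax 30.5 y -30.5..28.9 10.336825293604718
```

Call:
move_arm --plan '[[[0.012, 0, 0.1, 0, 0, 0, 1], [0, 0, 0.15, 0, 0, 0, 1], [0, 0, 0.1, 0, 0, 0, 1], [0, 0, 0.05, 0, 0, 0, 1], [0, 0, 0.02, 0, 0, 0, 1], [0, 0, 0.02, 0, 0, 0, 1], [0, 0, 0.02, 0, 0, 0, 1], [0, 0, 0.02, 0, 0, 0, 1], [0, 0, 0, 0, 0, 0, 1], [0, 0, 0, 0, 0, 0, 1]]]'

```text
time: 34.4
tool_pos: [0.5231, 0.2516, 0.0829]
tool_rot: [0.0, 0.568, 0.823, 0.0]
contact_force: [-0.8, -0.3, -2.5]
gripper_width: 0.272
grasp_force: 59.2
```

No contact, and it is already past the nut top and the rim. I'll continue down.

Call:
move_arm --plan '[[[0, 0, 0.02, 0, 0, 0, 1], [0, 0, 0.02, 0, 0, 0, 1], [0, 0, 0.02, 0, 0, 0, 1], [0, 0, 0.02, 0, 0, 0, 1], [0, 0, 0.02, 0, 0, 0, 1], [0, 0, 0.02, 0, 0, 0, 1], [0, 0, 0, 0, 0, 0, 1], [0, 0, 0, 0, 0, 0, 1], [0, 0, 0, 0, 0, 0, 1], [0, 0, 0, 0, 0, 0, 1]]]'

```text
time: 35.65
tool_pos: [0.5232, 0.2517, 0.0707]
tool_rot: [-0.0, 0.568, 0.823, -0.0]
contact_force: [-6.7, -1.7, 9.7]
gripper_width: 0.269
grasp_force: 60.8
```

```bash
python3 - <<'E'
from h import *
togo([.5232,.2525,.07],110.6)
E
```

```text
t 35.65 pos [0.5232 0.2517 0.0707] yaw 110.72 F [-6.7 -1.7  9.7] w 0.269 grasp 60.8 q [ 0.32  0.1   1.84 -0.    1.2  -0.04]
shift now axes [0.007 0.002 0.006] goal axes [0.007 0.002 0.006] turn [-0.005  0.001  0.014]
```

It stopped at the predicted seat height. I'll push slightly more and check the bar and collar heights.

Call:
move_arm --plan '[[[0, 0, 0.02, 0, 0, 0, 1], [0, 0, 0.015, 0, 0, 0, 1], [0, 0, 0, 0, 0, 0, 1], [0, 0, 0, 0, 0, 0, 1], [0, 0, 0, 0, 0, 0, 1], [0, 0, 0, 0, 0, 0, 1], [0, 0, 0, 0, 0, 0, 1], [0, 0, 0, 0, 0, 0, 1], [0, 0, 0, 0, 0, 0, 1], [0, 0, 0, 0, 0, 0, 1]]]'

```text
time: 36.9
tool_pos: [0.5235, 0.2518, 0.0706]
tool_rot: [-0.0, 0.568, 0.823, -0.001]
contact_force: [-15.8, -6.1, 30.9]
gripper_width: 0.268
grasp_force: 63.7
```

```bash
python3 - <<'E'
from h import *
togo([.5232,.2525,.07],110.6)
f=grab("wrist"); cv2.imwrite("pics/end.png",f["pixels"]); P=cloud(f).reshape(-1,3); P=P[np.isfinite(P[:,0])]
K=P[(np.hypot(P[:,0]-.523,P[:,1]-.2525)<.035)]
h,e=np.histogram(K[:,2],bins=np.arange(.04,.12,.002)); print([(round(a,3),int(n)) for a,n in zip(e,h) if n>150])
B=K[(K[:,2]>.094)&(K[:,2]<.103)]; A=np.c_[B[:,:2]-B[:,:2].mean(0),np.ones(len(B))]; print("bar top",np.median(B[:,2]),"slopes",np.linalg.lstsq(A,B[:,2],rcond=None)[0])
C=P[np.hypot(P[:,0]-.523,P[:,1]-.2525)<.055]; C=C[(C[:,2]>.041)&(C[:,2]<.049)]; print("cell top",np.median(C[:,2]))
g=grab("top"); Q=cloud(g)[225:275,352:468].reshape(-1,3)
for y in(-.171,-.258,-.342):
    D=Q[(abs(Q[:,1]-y)<.035)&(Q[:,2]>.05)]; print(y,len(D),np.median(D[:,2]) if len(D) else None)
E
```

```text
t 36.9 pos [0.5235 0.2518 0.0706] yaw 110.74 F [-15.8  -6.1  30.9] w 0.268 grasp 63.7 q [ 0.32  0.1   1.84 -0.    1.2  -0.04]
shift now axes [0.007 0.    0.005] goal axes [0.007 0.    0.005] turn [-0.014  0.003  0.016]
[(np.float64(0.042), 684), (np.float64(0.044), 2366), (np.float64(0.058), 991), (np.float64(0.06), 2109), (np.float64(0.076), 174), (np.float64(0.078), 219), (np.float64(0.08), 231), (np.float64(0.082), 258), (np.float64(0.084), 251), (np.float64(0.086), 279), (np.float64(0.088), 283), (np.float64(0.09), 312), (np.float64(0.092), 316), (np.float64(0.094), 455), (np.float64(0.096), 2580), (np.float64(0.098), 5469), (np.float64(0.1), 927), (np.float64(0.102), 186), (np.float64(0.104), 205), (np.float64(0.106), 701), (np.float64(0.108), 283), (np.float64(0.11), 221), (np.float64(0.112), 386), (np.float64(0.114), 602), (np.float64(0.116), 677)]
bar top 0.09840408546132716 slopes [ 0.00153821 -0.01513097  0.09842384]
cell top 0.04450611584903766
-0.171 203 0.07368572026636344
-0.258 208 0.07345287256951805
-0.342 0 None
```

View pics/end.png

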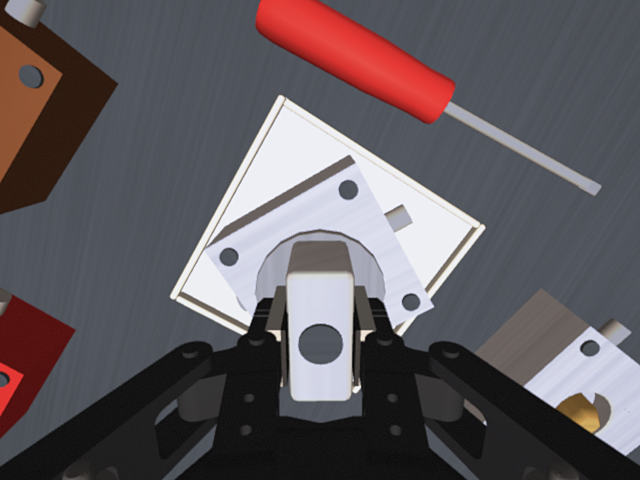

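The picture shows the key's collar (320,265) sunk close over the tray cell, with the bar upright in the fingers. The bar top is 53.9 mm above the cell top against 54 mm expected, so the key is fully home. Keys A and B are standing in the rack at 73.5 mm.

```bash
python3 -c "
from plant import manip; print(manip.job_done())"
```

```text
the job is handed in; nothing more can be done
None
```

The job is handed in at about 37 s: the rack key farthest from the tray fits the tray cell's nut and is fully home on it, upright and still gripped, and the other two keys are back standing in the rack.

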